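# Fit the riser sleeve on the banding wheel

### The job

Take the aluminium riser sleeve out of the sloped wooden cradle and slide it, notched foot down, over the upright spindle of the banding wheel. Lower it in the gripper rather than letting it drop down the spindle, and turn it until its notches drop over the spindle's cross-pin, so that it sits fully home on the seat and upright; then let go of it. Do not push or knock over the pottery and brushes around.

Things in the scene. Friction and masses are not known exactly. Their poses are not given: they have to be found in the camera images.
- sleeve: Loose aluminium tube, outside diameter 60, bore 43, length 100 mm, 0.2-0.45 kg. Origin: centre of the notched foot; z along its axis to the plain top. Four notches in the foot at its +x, +y, -x, -y, 16 deep, 15 wide. Starts leaning in the cradle, axis 35 deg from vertical, top towards the cradle's -x. Grip it across the cradle's y, more than 50 mm from the foot.
- cradle: Fixed wooden cradle on a 130 x 100 mm board: a sloped ledge under the sleeve's foot, and a V-shaped back on its -x side behind the lowest 50 mm of the sleeve. Origin: underside of the board, 12 mm to the -x side of its middle. The sleeve's foot starts 30 mm along its +x and 48 mm up. Draw the sleeve out along its own axis.
- wheel: Fixed dark steel base of a banding wheel with its head removed, 150 mm diameter, 30 mm high; the steel spindle stands upright at its centre. Origin: centre of its underside on the table, z up.
- seat (a point): Centre of the flat seat (72 mm diameter), 30 mm above the table, where the sleeve's foot must rest. A cross-pin, 10 mm thick, 62 long, runs through the spindle, its top 13 mm above the seat: unmatched notches stop there. Its direction varies and is in no reading: look, or feel for it by turning the sleeve (90 deg cover all cases). The spindle turns only stiffly (0.8 N m).
- shaft_top (a point): Centre of the spindle's top end, 110 mm above the table, 80 mm above the seat. The spindle is 40 mm in diameter, with its last 9 mm tapering to 28 mm.
- mug: White lidded porcelain mug, bystander, 84 mm diameter, 126 mm high; origin under its centre.
- saucer: White saucer, bystander, 130 mm diameter, 18 mm high; origin under its centre.
- brush: Wooden brush 200 mm long lying between the cradle and the wheel, bystander; origin under its middle, handle to its -x.
- wide_brush: Dark wooden brush 220 mm long lying at the right of the table, bystander; origin under its middle.
- vase: White vase, bystander, 90 mm diameter, 150 mm high; origin under its centre.
- brush_pot: Blue pot with brushes standing in it, bystander, 80 mm diameter, 110 mm high, brushes up to 215 mm; origin under its centre.
Mind the look-alikes: they are no part of the job. Of the things like the sleeve, leave any that is turquoise; of the rest the smaller one is meant.

How it is judged:
On the way, in this order (a step that is already met when the one before it is completed fails the run):
1. the sleeve has been taken right out of the cradle (its foot more than 120 mm from the cradle's origin) (distance between sleeve and cradle above 0.12 m), for 0.1 s.
2. the sleeve is threaded upright over the spindle, at least 15 mm down (horizontal distance between sleeve and seat below 0.006 m and z of sleeve in the frame of seat below 0.065 m and angle between sleeve's own z axis and vertical below 0.12 rad), for 0.1 s.
At the end, for the whole second after the job is handed in: The sleeve stands upright (within 4 degrees) on the spindle, foot down, its foot on the seat (within 5 mm in height, so its notches are over the pin) and within 5 mm of the spindle's axis, at rest and released (horizontal distance between sleeve and seat below 0.005 m and z of sleeve in the frame of seat between -0.005 and 0.005 m and angle between sleeve's own z axis and vertical below 0.07 rad and linear speed of sleeve below 0.02 m/s); the robot touches nothing.
It fails at once if the sleeve is dropped down the spindle (moves faster than 0.7 m/s, a free fall of 25 mm, with its foot below the spindle's top; the last 13 mm over the pin may be a free fall) (horizontal distance between sleeve and seat below 0.02 m and z of sleeve in the frame of seat below 0.08 m and linear speed of sleeve above 0.7 m/s).
It fails at once if a bystander (mug, saucer, brushes, vase, brush pot) is moved more than 30 mm (distance of any of mug, saucer, brush, wide_brush, vase, brush_pot from where it was at the start of the episode above 0.03 m).
It also fails if it takes over 56 s, if anything falls off the work surface, if the arm or the gripper's body presses on something with over 40 N, if the wrist force passes 120 N, or if a joint passes its speed limit or range.

### The arm

A 6-joint arm with a two-finger parallel gripper is mounted at the origin on the work surface. World frame = base frame: x ahead of the robot, y to its left, z up, the work surface at z = 0. Lengths are in m, angles in rad, forces in N, time in s.
With the tool pointing down it reaches from about 0.25 to 0.8 m from the base axis. Payload 3.9 kg.
Tool frame: the origin (TCP) lies on the centre line of the jaws, within the pads' length; the fingertips stand 22 mm ahead of it and the grasp point (between the pads) lies 3 mm ahead of it; z points along the fingers, y is the line along which they close (so a half turn about z gives the same grasp; the last joint's range is limited). The gripper opens to 85 mm and grips with 20 to 120 N. Pads are 22 mm wide; open, the fingers measure 114 mm over their backs; the gripper's body (76 mm by 85 mm) begins 54 mm behind the grasp point. The pads swing forward as they close: fully open they stand 13 mm farther back than shut.
Start: joints at [-1.146, 0.26, -0.138, 1.173, 0, 1.571], TCP at [0.216, -0.478, 0.253] pointing down, gripper open.
Joint ranges: [-2.78, 2.78], [-0.83, 1.72], [-1.28, 1.37], [-1.9, 2.12], [-1.57, 1.48], [-3.14, 3.14]. Speed limits (rad/s): [2.57, 2.57, 3.14, 3.14, 3.14, 3.14].

### API

Orientations are given as a unit quaternion [x, y, z, w].
In Python, from bench import env gives the robot as it stands. The module is installed in compiled form; this text tells all that it offers.
- The arm moves only by the tool apply_moves, never from a script. Its argument "deltas" is a list of rows, each an object of numbers: "x", "y", "z": the shift along the tool's x, y, z in cm; "roll": the turn about the tool's z in degrees. A call has 1 to 20 rows; each row shifts and turns the commanded pose from where the row before left it, along the tool's axes as they then stand; what a row does not reach is not made up. A row lasts 1/10 s, in which the tool goes at most 50 mm and 8.59 degrees, less where a joint would pass 70% of its speed; a pose out of reach is approached as far as the arm can. A call with a gripper value outside its range is refused whole. "jaw" is the finger opening in cm, from 0 to 8.54, set as the call begins (left out, the last holds). The fingers move at their own pace and stop on an object; the grip force is fixed at half the most. Time passes only in rows, so rows that do not move let the fingers close. It gives the time, the measured TCP pose, the force, the opening and the grip force at its end, in the units of the state.
- env.state(): the state, without advancing time (a new reading comes with each control period).
- env.read_camera(name): name is "scene" or "top"; returns a dict with "color" (384x512x3 uint8, red, green, blue), "fx", "fy", "cx", "cy" (pixels), "R" (3x3) and "t" (3): a world point X has camera coordinates R X + t. Camera axes: x right, y down, z forward; pixel columns grow to the right and rows downward; lengths in m; the calibration is good to about 2 mm. A picture is of the moment at which its call begins. There is no depth.
- env.job_done(): hands the job in; it is judged then, once.
The state is a dict: "t": time; "joint_pos": joint angles; "joint_vel": joint speeds; "joint_torque": joint torques, N m; "position": TCP position; "ee_rot": TCP orientation; "ft_force": force on the tool from outside, world axes, zero at the start; "wrist_torque": the same for the moment, N m; "width": finger opening in m; "grip_force": force on a finger pad.
Only numpy, scipy, OpenCV 4.12 (cv2) and the standard library are available. Lean on these libraries where they do the work, as an engineer would, in place of code of your own. Each camera call takes 0.05 s, during which the arm holds its last target. There are 200 camera calls.

## Working session

There is one attempt and no reset: what is moved stays moved. The work goes in short steps, Python scripts to look and compute and a tool call to move; the robot and the scene stay as the last step left them, time stands still between calls to the robot, and variables do not carry over. Pictures are saved under pics/ and viewed, at most 10 in all, crops included, and the job is handed in when it is done.

Besides the shell and the picture viewer there is one more tool, called after "Request:" by a JSON object that holds its "fn" and its "kwargs", one argument or row to a line. apply_moves: Moves the arm, as the interface text tells. Its arguments: {"type":"object","properties":{"deltas":{"type":"array","items":{"type":"object","properties":{"x":{"type":"number"},"y":{"type":"number"},"z":{"type":"number"},"roll":{"type":"number"}}}},"jaw":{"type":"number"}},"required":["deltas"]}

```bash
mkdir -p pics; cat > h.py <<'E'
import numpy as np, cv2
from bench import env
def cam(n):
    c=env.read_camera(n); return c
def save(c,f,box=None,s=1):
    im=c["color"][:,:,::-1]
    if box: im=im[box[1]:box[3],box[0]:box[2]]
    cv2.imwrite(f,cv2.resize(im,None,fx=s,fy=s,interpolation=cv2.INTER_CUBIC))
def ray(c,u,v):
    R=np.array(c["R"]);t=np.array(c["t"])
    return -R.T@t, R.T@np.array([(u-c["cx"])/c["fx"],(v-c["cy"])/c["fy"],1])
def onz(c,u,v,z):
    o,d=ray(c,u,v); return o+d*(z-o[2])/d[2]
def proj(c,X):
    p=np.array(c["R"])@np.array(X)+np.array(c["t"]); return p[0]/p[2]*c["fx"]+c["cx"],p[1]/p[2]*c["fy"]+c["cy"]
def tri(c1,p1,c2,p2):
    o1,d1=ray(c1,*p1);o2,d2=ray(c2,*p2)
    s=np.linalg.lstsq(np.c_[d1,-d2],o2-o1,rcond=None)[0]
    a,b=o1+s[0]*d1,o2+s[1]*d2
    return (a+b)/2,np.linalg.norm(a-b)
E
python3 - <<'E'
from h import *
for n in("scene","top"):
    c=cam(n); save(c,f"pics/{n}0.png",s=1.5); print(n,c["fx"],c["cx"],c["cy"],np.round(c["R"],3).tolist(),c["t"])
print(env.state())
E
```

```text
scene 492.31582697052295 259.58233227539716 196.7729941805614 [[0.285, 0.958, 0.018], [0.559, -0.151, -0.815], [-0.779, 0.242, -0.579]] [-0.07074925 -0.27684138  2.07101949]
top 358.04577160028083 257.8666661691912 191.1268104547397 [[-0.007, -1.0, 0.007], [-0.993, 0.006, -0.118], [0.118, -0.007, -0.993]] [-0.07644631  0.59556779  1.47243595]
{'t': 0.1, 'joint_pos': array([-1.14602249e+00,  2.60618516e-01, -1.39284507e-01,  1.17269479e+00,
        1.97538959e-05,  1.57076687e+00]), 'joint_vel': array([ 0.00044655, -0.00139757,  0.00422001,  0.00016355,  0.00123726,
        0.00063823]), 'joint_torque': array([-9.40362552e-04, -4.06508124e+01,  2.54527760e+01,  1.00548149e-02,
       -2.28040112e-04, -2.10694702e-05]), 'position': array([ 0.21612087, -0.47780077,  0.25253119]), 'ee_rot': array([ 9.77527053e-01,  2.10808088e-01, -1.80202801e-04, -8.82587473e-04]), 'ft_force': array([ 0.60877313, -0.26339374, -0.3286468 ]), 'wrist_torque': array([ 0.01290156, -0.01213045,  0.03509011]), 'grip_force': 0.0, 'width': 0.0853195544650281}
```

View pics/scene0.png

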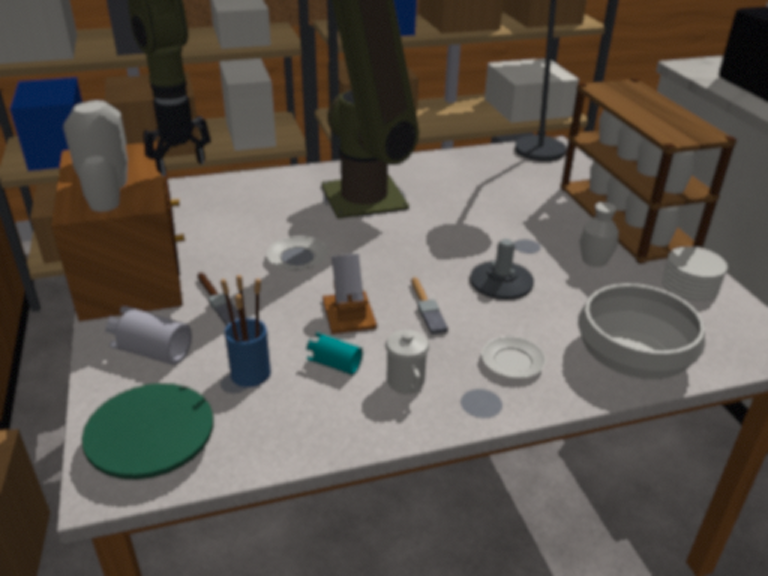

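View pics/top0.png

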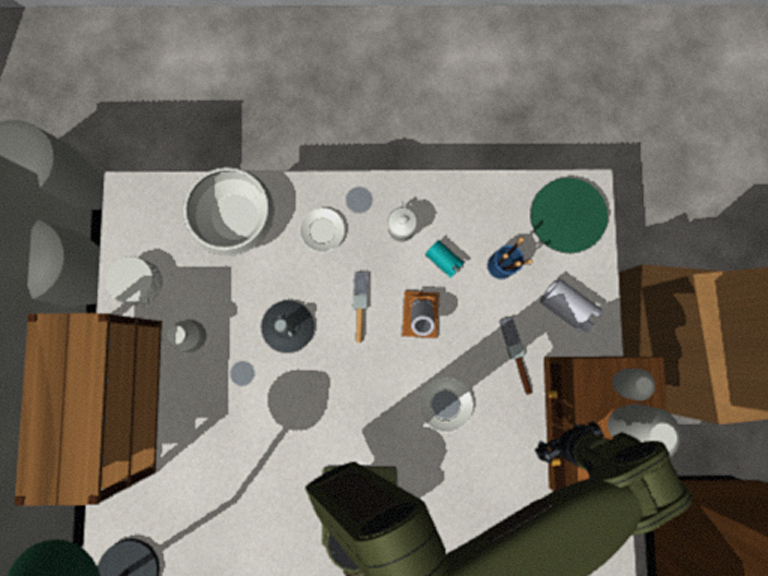

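Candidates, in unscaled pixels: the grey tube in the cradle (scene 231,182; top 281,214), the larger grey tube lying down (scene 100,222; top 381,202), and the turquoise one (scene 224,235; top 296,172). The grey tube in the cradle fits, as the smaller one that isn't turquoise. I'll confirm it in a crop.

```bash
python3 - <<'E'
from h import *
a=cam("scene");b=cam("top")
def crop(c,box,s): 
    im=c["color"][box[1]:box[3],box[0]:box[2],::-1]; return cv2.resize(im,(400,300),interpolation=cv2.INTER_CUBIC)
m=np.vstack([np.hstack([crop(a,(200,160,264,208+16-16),6),crop(a,(304,150,368,198),6)]),np.hstack([crop(b,(248,186,312,234),6),crop(b,(164,194,228,242),6)])])
cv2.imwrite("pics/crop1.png",m)
# rough board / wheel masks in the top view
h=cv2.cvtColor(b["color"],cv2.COLOR_RGB2HSV)
roi=np.zeros(h.shape[:2],np.uint8);roi[185:235,255:310]=255
w=cv2.inRange(h,(3,90,40),(20,255,255))&roi
cs=max(cv2.findContours(w,0,2)[0],key=cv2.contourArea);print("board rect",cv2.minAreaRect(cs))
for u,v in cv2.boxPoints(cv2.minAreaRect(cs)):print(onz(b,u,v,.01))
roi[:]=0;roi[185:250,160:222]=255
g=cv2.inRange(h,(0,0,0),(180,255,75))&roi
cs=max(cv2.findContours(g,0,2)[0],key=cv2.contourArea);e=cv2.minEnclosingCircle(cs);print("wheel",e,onz(b,*e[0],.025))
E
```

```text
board rect ((279.9195251464844, 209.09307861328125), (23.213605880737305, 30.01626968383789), 2.2025983333587646)
[ 0.45905818 -0.12136184  0.01      ]
[ 0.58692499 -0.12758367  0.01      ]
[ 0.58248248 -0.22686591  0.01      ]
[ 0.45464176 -0.21966507  0.01      ]
wheel ((191.85577392578125, 217.1826934814453), 17.282711029052734) [0.48778426 0.19762366 0.025     ]
```

View pics/crop1.png

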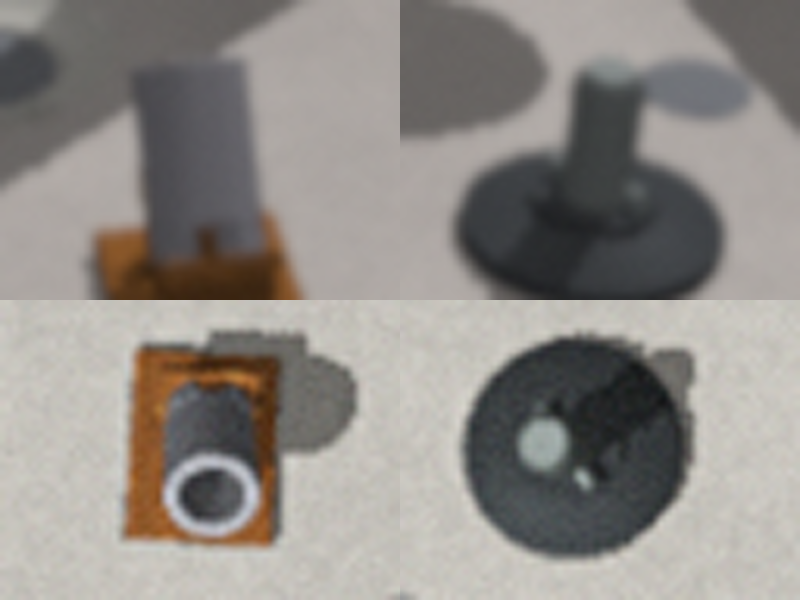

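The crop shows the grey tube leaning in the cradle with a foot notch facing +x. Its top ring is at about (281.4,216.5) in the top view. The wheel's spindle top is at about (186.4,216.4) top and (337.1,161) scene, with both pin ends visible.

```bash
python3 - <<'E'
from h import *
a=cam("scene");b=cam("top")
print("spindle plane",onz(b,186.4,216.4,.11),onz(a,337.1,161.0,.11),tri(b,(186.4,216.4),a,(337.1,161.0)))
print("wheel ctr",onz(b,191.7,217.0,.025))
P=[onz(b,164+185/6.25-.5,194+180/6.25-.5,.038),onz(b,164+145/6.25-.5,194+105/6.25-.5,.038)]
d=P[1]-P[0];print("pin",P,np.linalg.norm(d),np.degrees(np.arctan2(d[1],d[0])))
print("ring top",onz(b,281.4,216.5,.13))
y=np.radians(-3);cx=np.array([np.cos(y),np.sin(y),0]);O=np.array([.509,-.173,0])
u=-cx*np.sin(np.radians(35))+np.array([0,0,np.cos(np.radians(35))]);F=O+.03*cx+[0,0,.048]
print("foot",F,"top",F+.1*u,"proj top",proj(b,F+.1*u),proj(a,F+.1*u),"grasp70",F+.07*u)
# bright ring centroid in the top view
h=cv2.cvtColor(b["color"],cv2.COLOR_RGB2HSV)
c=b["color"][186:234,248:312].astype(int);m=((c.min(2)>150)&(c[:,:,2]>c[:,:,0]+3)).astype(np.uint8)
n,l,s,ce=cv2.connectedComponentsWithStats(m);i=1+np.argmax(s[1:,4]);print(s[i],ce[i]+[248,186])
E
```

```text
spindle plane [0.48706408 0.20423206 0.11      ] [0.49200496 0.20034711 0.11      ] (array([0.48690293, 0.20401852, 0.10655713]), np.float64(0.001834287751109175))
wheel ctr [0.48855458 0.19828846 0.025     ]
pin [array([0.46590841, 0.18984299, 0.038     ]), array([0.51599103, 0.21723591, 0.038     ])] 0.05708450919402307 28.676658187250133
ring top [ 0.48329555 -0.1709812   0.13      ]
foot [ 0.53895889 -0.17457008  0.048     ] top [ 0.48167985 -0.17156821  0.1299152 ] proj top (np.float64(281.5543320792502), np.float64(216.91341856359227)) (np.float64(229.77146611850333), np.float64(169.50520545896381)) grasp70 [ 0.49886356 -0.17246877  0.10534064]
[27 25 14 12 53] [281.77358491 215.71698113]
```

Request:
{"fn": "apply_moves", "kwargs": {
  "deltas": [
    {"roll": 6.8},
    {"roll": 6.8},
    {"roll": 6.8},
    {"roll": 6.8},
    {"x": 2, "y": -2.4},
    {"x": 2, "y": -2.4},
    {"x": 2, "y": -2.4},
    {"x": 2, "y": -2.4},
    {"x": 2, "y": -2.4},
    {"x": 2, "y": -2.4},
    {"x": 2, "y": -2.4},
    {"x": 2, "y": -2.4},
    {"x": 2, "y": -2.4},
    {"x": 2, "y": -2.4},
    {"x": 2, "y": -2.4},
    {"x": 2, "y": -2.4},
    {"x": 1.4, "y": -2},
    {"x": 1.4, "y": -1.2},
    {},
    {}
  ],
  "jaw": 8.54
}}

```text
invalid input at $.deltas[0]: expected keys x, y, z, roll
```

Request:
{"fn": "apply_moves", "kwargs": {
  "deltas": [
    {"x": 0, "y": 0, "z": 0, "roll": 6.8},
    {"x": 0, "y": 0, "z": 0, "roll": 6.8},
    {"x": 0, "y": 0, "z": 0, "roll": 6.8},
    {"x": 0, "y": 0, "z": 0, "roll": 6.8},
    {"x": 2, "y": -2.4, "z": 0, "roll": 0},
    {"x": 2, "y": -2.4, "z": 0, "roll": 0},
    {"x": 2, "y": -2.4, "z": 0, "roll": 0},
    {"x": 2, "y": -2.4, "z": 0, "roll": 0},
    {"x": 2, "y": -2.4, "z": 0, "roll": 0},
    {"x": 2, "y": -2.4, "z": 0, "roll": 0},
    {"x": 2, "y": -2.4, "z": 0, "roll": 0},
    {"x": 2, "y": -2.4, "z": 0, "roll": 0},
    {"x": 2, "y": -2.4, "z": 0, "roll": 0},
    {"x": 2, "y": -2.4, "z": 0, "roll": 0},
    {"x": 2, "y": -2.4, "z": 0, "roll": 0},
    {"x": 2, "y": -2.4, "z": 0, "roll": 0},
    {"x": 1.4, "y": -2, "z": 0, "roll": 0},
    {"x": 1.3, "y": -1.2, "z": 0, "roll": 0},
    {"x": 0, "y": 0, "z": 0, "roll": 0}
  ],
  "jaw": 8.54
}}

```text
t: 2.2
position: [0.5006, -0.171, 0.2532]
ee_rot: [1.0, -0.024, 0.0, -0.0]
ft_force: [-0.6, -0.8, 0.1]
width: 0.0856
grip_force: 0.0
```

Request:
{"fn": "apply_moves", "kwargs": {
  "deltas": [
    {"x": 0, "y": 0, "z": 2, "roll": 0},
    {"x": 0, "y": 0, "z": 2, "roll": 0},
    {"x": 0, "y": 0, "z": 2, "roll": 0},
    {"x": 0, "y": 0, "z": 2, "roll": 0},
    {"x": 0, "y": 0, "z": 1.5, "roll": 0},
    {"x": 0, "y": 0, "z": 1.5, "roll": 0},
    {"x": 0, "y": 0, "z": 1, "roll": 0},
    {"x": 0, "y": 0, "z": 1, "roll": 0},
    {"x": 0, "y": 0, "z": 1, "roll": 0},
    {"x": 0, "y": 0, "z": 0.5, "roll": 0},
    {"x": 0, "y": 0, "z": 0, "roll": 0}
  ],
  "jaw": 8.54
}}

```text
t: 3.3
position: [0.4985, -0.172, 0.1076]
ee_rot: [1.0, -0.025, -0.001, -0.0]
ft_force: [0.2, 0.8, 0.0]
width: 0.0856
grip_force: 0.0
```

```bash
python3 - <<'E'
from h import *
a=cam("scene");b=cam("top")
f=lambda c,x,y:cv2.resize(c["color"][y:y+60,x:x+80,::-1],(400,300),interpolation=cv2.INTER_CUBIC)
cv2.imwrite("pics/g1.png",np.hstack([f(a,190,150),f(b,240,180)]))
print(env.state()["ft_force"],env.state()["position"])
E
```

```text
[-0.13658667  0.96855015  1.17115879] [ 0.49923255 -0.17209677  0.10852658]
```

View pics/g1.png

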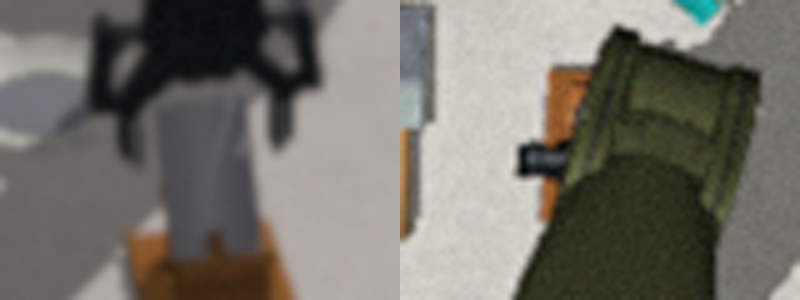

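The sleeve stands midway between the open fingers (scene crop, about 205,170) with no contact. Closing, then drawing it out along its axis.

Request:
{"fn": "apply_moves", "kwargs": {
  "deltas": [
    {"x": 0, "y": 0, "z": 0, "roll": 0},
    {"x": 0, "y": 0, "z": 0, "roll": 0},
    {"x": 0, "y": 0, "z": 0, "roll": 0},
    {"x": 0, "y": 0, "z": 0, "roll": 0},
    {"x": 0, "y": 0, "z": 0, "roll": 0},
    {"x": 0, "y": 0, "z": 0, "roll": 0}
  ],
  "jaw": 5.0
}}

```text
t: 4.0
position: [0.4994, -0.1724, 0.1093]
ee_rot: [1.0, -0.025, 0.001, 0.0]
ft_force: [-2.1, -0.9, 5.3]
width: 0.0595
grip_force: 64.2
```

Request:
{"fn": "apply_moves", "kwargs": {
  "deltas": [
    {"x": -0.3, "y": 0, "z": -0.43, "roll": 0},
    {"x": -0.57, "y": 0, "z": -0.82, "roll": 0},
    {"x": -0.57, "y": 0, "z": -0.82, "roll": 0},
    {"x": -0.57, "y": 0, "z": -0.82, "roll": 0},
    {"x": -0.57, "y": 0, "z": -0.82, "roll": 0},
    {"x": -0.57, "y": 0, "z": -0.82, "roll": 0},
    {"x": -0.57, "y": 0, "z": -0.82, "roll": 0},
    {"x": -0.57, "y": 0, "z": -0.82, "roll": 0},
    {"x": 0, "y": 0, "z": -1.2, "roll": 0},
    {"x": 0, "y": 0, "z": -1.2, "roll": 0},
    {"x": 0, "y": 0, "z": -1.2, "roll": 0},
    {"x": 0, "y": 0, "z": -1.2, "roll": 0},
    {"x": 0, "y": 0, "z": -1.2, "roll": 0},
    {"x": 0, "y": 0, "z": 0, "roll": 0}
  ]
}}

```text
t: 5.4
position: [0.4563, -0.1701, 0.2315]
ee_rot: [1.0, -0.025, 0.001, 0.0]
ft_force: [0.9, 0.0, -2.0]
width: 0.0596
grip_force: 65.1
```

```bash
python3 - <<'E'
from h import *
a=cam("scene")
print(proj(a,env.state()["position"]))
cv2.imwrite("pics/g2.png",cv2.resize(a["color"][110:215,170:310,::-1],(700,525),interpolation=cv2.INTER_CUBIC))
s=env.state();print(s["ft_force"],s["wrist_torque"],s["width"])
E
```

```text
(np.float64(227.77562409820516), np.float64(137.965127462876))
[-0.43406746  0.11859699 -2.97646297] [-0.01553866 -0.0239417  -0.02679662] 0.059627596875814814
```

View pics/g2.png

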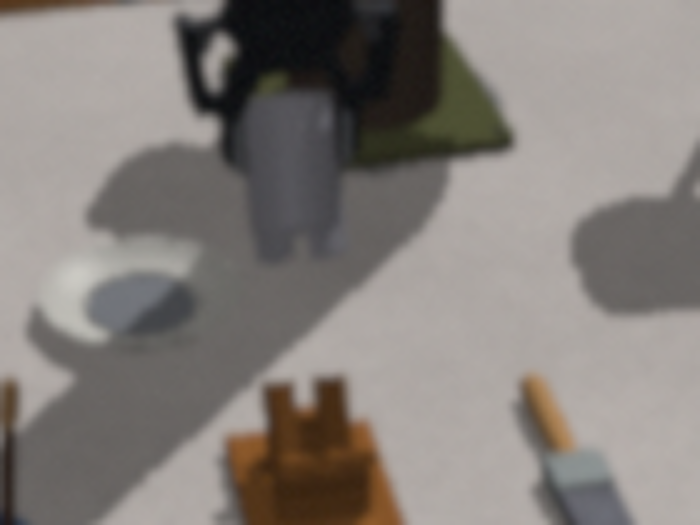

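```bash
python3 - <<'E'
from h import *
a=cam("scene");p=env.state()["position"]-[0,0,.003]
for d in(0,10,20,35,45):
    r=np.radians(d);u=np.array([-np.sin(r),0.03*np.sin(r),np.cos(r)]);e=np.array([np.cos(r),0,np.sin(r)])
    for n,q in(("foot",p-.07*u),("footfront",p-.07*u+.03*e),("topback",p+.03*u-.03*e),("topfront",p+.03*u+.03*e)):
        x,y=proj(a,q);print(d,n,round((x-170)*5),round((y-110)*5))
E
```

```text
0 foot 291 241
0 footfront 302 264
0 topback 277 80
0 topfront 300 124
10 foot 295 249
10 footfront 306 265
10 topback 276 85
10 topfront 298 113
20 foot 299 254
20 footfront 309 263
20 topback 275 91
20 topfront 295 103
35 foot 304 256
35 footfront 313 252
35 topback 274 104
35 topfront 291 90
45 foot 307 252
45 footfront 315 240
45 topback 275 114
45 topfront 289 84
```

The picture shows the sleeve still leaning about 35° in the pads: foot at crop (305,255), no top ring visible. The tool can't pitch, so I'll swing the sleeve upright by pushing its foot against the fixed wheel base rim from the -x side.

Request:
{"fn": "apply_moves", "kwargs": {
  "deltas": [
    {"x": -0.7, "y": -1.5, "z": 0, "roll": 0},
    {"x": -1.2, "y": -3, "z": 0, "roll": 0},
    {"x": -1.2, "y": -3, "z": 0, "roll": 0},
    {"x": -1.2, "y": -3, "z": 0, "roll": 0},
    {"x": -1.2, "y": -3, "z": 0, "roll": 0},
    {"x": -1.2, "y": -3, "z": 0, "roll": 0},
    {"x": -1.2, "y": -3, "z": 0, "roll": 0},
    {"x": -1.2, "y": -3, "z": 0, "roll": 0},
    {"x": -1.2, "y": -3, "z": 0, "roll": 0},
    {"x": -1.2, "y": -3, "z": 0, "roll": 0},
    {"x": -1.2, "y": -3, "z": 0, "roll": 0},
    {"x": -1.2, "y": -3, "z": 0, "roll": 0},
    {"x": -1, "y": -2, "z": 0, "roll": 0},
    {"x": 0, "y": 0, "z": 0, "roll": 0}
  ]
}}

```text
t: 6.9
position: [0.3148, 0.0607, 0.2409]
ee_rot: [0.997, 0.043, -0.003, -0.057]
ft_force: [1.1, -0.1, -3.3]
width: 0.0593
grip_force: 65.5
```

```bash
python3 - <<'E'
from h import *
a=cam("scene");b=cam("top")
f=lambda c,x,y,w,h:cv2.resize(c["color"][y:y+h,x:x+w,::-1],(400,int(400*h/w)),interpolation=cv2.INTER_CUBIC)
cv2.imwrite("pics/g3.png",np.hstack([f(a,270,100,112,112),f(b,145,180,112,112)]))
s=env.state();print(s["position"],s["ft_force"],s["joint_pos"])
E
```

```text
[0.31651839 0.0603456  0.24084551] [ 0.69142509 -0.06353795 -2.40431096] [ 0.08374608 -0.08779536 -0.56924568  1.08900458  0.11303516  3.1406325 ]
```

View pics/g3.png

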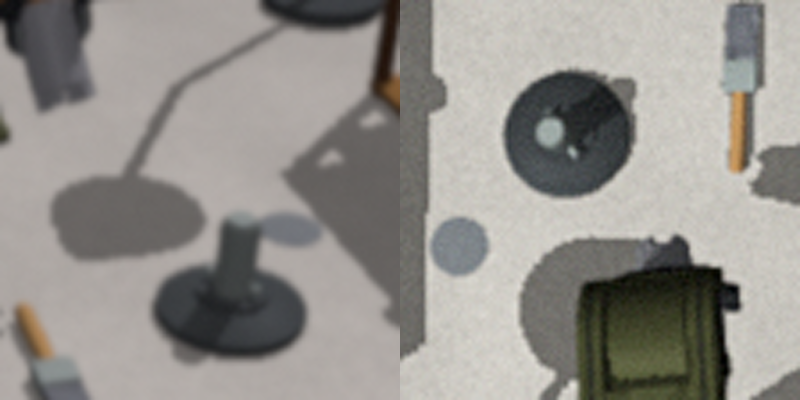

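The last joint hit its limit (q6 = 3.14), which tilted the tool. Spindle and brush are unchanged. I'll roll back the other way and check the tilt.

Request:
{"fn": "apply_moves", "kwargs": {
  "deltas": [
    {"x": 0, "y": 0, "z": 0, "roll": -8},
    {"x": 0, "y": 0, "z": 0, "roll": -8},
    {"x": 0, "y": 0, "z": 0, "roll": -8},
    {"x": 0, "y": 0, "z": 0, "roll": -8},
    {"x": 0, "y": 0, "z": 0, "roll": -8},
    {"x": 0, "y": 0, "z": 0, "roll": 0}
  ]
}}

```text
t: 7.6
position: [0.3169, 0.0602, 0.2406]
ee_rot: [0.923, 0.38, 0.017, -0.054]
ft_force: [-0.0, -0.2, -2.3]
width: 0.0591
grip_force: 65.5
```

```bash
cat >> h.py <<'E'
from scipy.spatial.transform import Rotation as Ro
def st():
    s=env.state();M=Ro.from_quat(s["ee_rot"]).as_matrix()
    print("t",s["t"],"p",s["position"].round(4),"q",np.degrees(s["joint_pos"]).round(1),"\nf",s["ft_force"].round(2),"tau",s["wrist_torque"].round(2),"w",s["width"])
    print("R cols x,y,z",M.T.round(4).tolist(),"psi",np.degrees(np.arctan2(M[1,0],M[0,0])).round(2)); return M,s["position"]
def togo(X):
    M,p=st();print("togo cm",(M.T@(np.array(X)-p)*100).round(2))
E
python3 -c "
from h import *
togo([.379,.092,.2315])"
```

```text
t 7.6 p [0.3169 0.0602 0.2406] q [  4.8  -4.9 -32.6  62.4   6.5 140. ] 
f [-0.01 -0.16 -2.34] tau [-0.15 -0.01  0.02] w 0.059106901643533695
R cols x,y,z [[0.71, 0.7005, 0.0722], [0.7041, -0.7048, -0.0869], [-0.01, 0.1125, -0.9936]] psi 44.61
togo cm [6.57 2.21 1.2 ]
```

The 6.5° tool tilt, towards about +y, persists. If I roll so that it lies in the tool's x–z plane (psi ≈ 95°), pushing against the rim from -y can still bring the sleeve upright.

Request:
{"fn": "apply_moves", "kwargs": {
  "deltas": [
    {"x": 0, "y": 0, "z": 0, "roll": -8.4},
    {"x": 0, "y": 0, "z": 0, "roll": -8.4},
    {"x": 0, "y": 0, "z": 0, "roll": -8.4},
    {"x": 0, "y": 0, "z": 0, "roll": -8.4},
    {"x": 0, "y": 0, "z": 0, "roll": -8.4},
    {"x": 0, "y": 0, "z": 0, "roll": -8.4},
    {"x": 0, "y": 0, "z": 0, "roll": 0}
  ]
}}

```text
t: 8.3
position: [0.3167, 0.0603, 0.2406]
ee_rot: [0.674, 0.736, 0.038, -0.042]
ft_force: [-0.3, 0.1, -2.1]
width: 0.0592
grip_force: 65.5
```

```bash
python3 -c "
from h import *
togo([.489,.042,.235])"
```

```text
t 8.3 p [0.3167 0.0603 0.2406] q [  4.8  -5.  -32.6  62.4   6.5  89.7] 
f [-0.33  0.07 -2.13] tau [-0.2   0.04  0.01] w 0.05919481568746904
R cols x,y,z [[-0.0875, 0.9897, 0.113], [0.9961, 0.0881, -0.0002], [-0.0102, 0.1125, -0.9936]] psi 95.05
togo cm [-3.38 17.01  0.18]
```

Request:
{"fn": "apply_moves", "kwargs": {
  "deltas": [
    {"x": -0.3, "y": 1.5, "z": 0, "roll": 0},
    {"x": -0.6, "y": 3, "z": 0, "roll": 0},
    {"x": -0.6, "y": 3, "z": 0, "roll": 0},
    {"x": -0.6, "y": 3, "z": 0, "roll": 0},
    {"x": -0.6, "y": 3, "z": 0, "roll": 0},
    {"x": -0.6, "y": 2.5, "z": 0.2, "roll": 0},
    {"x": 0, "y": 1, "z": 0, "roll": 0},
    {"x": -0.2, "y": 0, "z": 2, "roll": 0},
    {"x": -0.2, "y": 0, "z": 2, "roll": 0},
    {"x": -0.2, "y": 0, "z": 2, "roll": 0},
    {"x": -0.2, "y": 0, "z": 2, "roll": 0},
    {"x": -0.3, "y": 0, "z": 2, "roll": 0},
    {"x": -0.3, "y": 0, "z": 2, "roll": 0},
    {"x": 0, "y": 0, "z": 0, "roll": 0}
  ]
}}

```text
t: 9.7
position: [0.4862, 0.0431, 0.1116]
ee_rot: [0.674, 0.737, 0.036, -0.044]
ft_force: [-1.0, 0.1, -2.8]
width: 0.0592
grip_force: 65.9
```

```bash
python3 -c "
from h import *
togo([.489,.042,.085])"
```

```text
t 9.7 p [0.4862 0.0431 0.1116] q [  1.1  18.1 -26.6  46.1   6.5  86. ] 
f [-1.03  0.1  -2.84] tau [-0.16  0.05  0.04] w 0.05923126230401013
R cols x,y,z [[-0.0879, 0.9896, 0.1135], [0.996, 0.0892, -0.0062], [-0.0163, 0.1125, -0.9935]] psi 95.08
togo cm [-0.43  0.28  2.62]
```

Request:
{"fn": "apply_moves", "kwargs": {
  "deltas": [
    {"x": -0.2, "y": 0.15, "z": 1.3, "roll": 0},
    {"x": -0.2, "y": 0.15, "z": 1.3, "roll": 0},
    {"x": 0.5, "y": 0.04, "z": 0.06, "roll": 0},
    {"x": 0.5, "y": 0.04, "z": 0.06, "roll": 0},
    {"x": 0.5, "y": 0.04, "z": 0.06, "roll": 0},
    {"x": 0.5, "y": 0.04, "z": 0.06, "roll": 0},
    {"x": 0.5, "y": 0.04, "z": 0.06, "roll": 0},
    {"x": 0.5, "y": 0.04, "z": 0.06, "roll": 0},
    {"x": 0, "y": 0, "z": 0, "roll": 0}
  ]
}}

```text
t: 10.6
position: [0.4912, 0.0735, 0.0878]
ee_rot: [0.673, 0.738, 0.038, -0.042]
ft_force: [-0.7, -0.5, -2.1]
width: 0.0594
grip_force: 65.9
```

```bash
python3 -c "
from h import *
togo([.489,.095,.085])"
```

```text
t 10.6 p [0.4912 0.0735 0.0878] q [  4.6  19.9 -28.1  42.    6.5  89.3] 
f [-0.68 -0.54 -2.14] tau [-0.2  -0.    0.01] w 0.05935645839251953
R cols x,y,z [[-0.0917, 0.9893, 0.1135], [0.9957, 0.0923, 0.0003], [-0.0102, 0.113, -0.9935]] psi 95.3
togo cm [ 2.12 -0.02  0.52]
```

```bash
python3 - <<'E'
from h import *
a=cam("scene")
cv2.imwrite("pics/g4.png",cv2.resize(a["color"][110:215,250:390,::-1],(700,525),interpolation=cv2.INTER_CUBIC))
p=env.state()["position"]-[0,0,.003]
for d in(0,20,30,41):
    r=np.radians(d);u=np.array([0,-np.sin(r),np.cos(r)])
    for n,q in(("foot",p-.07*u),("top",p+.03*u)):
        x,y=proj(a,q);print(d,n,round((x-250)*5),round((y-110)*5))
print("rim",[(round((x-250)*5),round((y-110)*5)) for x,y in [proj(a,[.489,.127,.03])]])
E
```

```text
0 foot 250 397
0 top 260 274
20 foot 283 387
20 top 245 278
30 foot 299 379
30 top 238 282
41 foot 314 367
41 top 232 287
rim [(324, 366)]
```

View pics/g4.png

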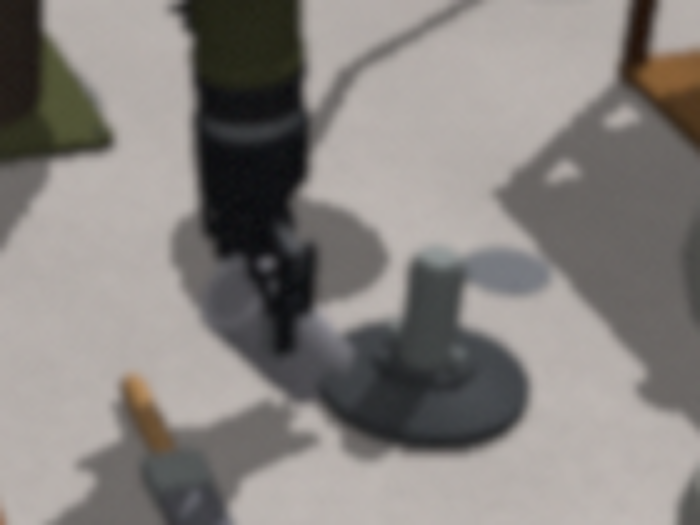

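The sleeve leans about 45°, and the upper part of its foot is already over the 30 mm rim (crop 345,350). The rim is too low, so I'll back off, rise, and use the spindle's side instead.

Request:
{"fn": "apply_moves", "kwargs": {
  "deltas": [
    {"x": -0.5, "y": 0, "z": 0, "roll": 0},
    {"x": -0.5, "y": -0.1, "z": 0, "roll": 0},
    {"x": 0.1, "y": -0.1, "z": -0.9, "roll": 0},
    {"x": 0.1, "y": 0, "z": -0.9, "roll": 0},
    {"x": 0.1, "y": 0, "z": -0.9, "roll": 0},
    {"x": 0.1, "y": 0, "z": -0.9, "roll": 0},
    {"x": 1, "y": 0.09, "z": 0.11, "roll": 0},
    {"x": 1, "y": 0.09, "z": 0.11, "roll": 0},
    {"x": 1, "y": 0.09, "z": 0.11, "roll": 0},
    {"x": 1, "y": 0.09, "z": 0.11, "roll": 0},
    {"x": 0, "y": 0, "z": 0, "roll": 0},
    {"x": 0, "y": 0, "z": 0, "roll": 0}
  ]
}}

```text
t: 11.85
position: [0.4897, 0.1034, 0.1225]
ee_rot: [0.673, 0.738, 0.038, -0.042]
ft_force: [0.7, 0.1, -2.5]
width: 0.0593
grip_force: 65.9
```

```bash
python3 -c "
from h import *
togo([.489,.130,.123])"
```

```text
t 11.85 p [0.4897 0.1034 0.1225] q [  8.1  17.8 -25.1  46.8   6.5  92.8] 
f [ 0.72  0.05 -2.49] tau [-0.23  0.03 -0.04] w 0.05934335982223784
R cols x,y,z [[-0.0919, 0.9894, 0.1128], [0.9957, 0.0925, -0.0008], [-0.0112, 0.1123, -0.9936]] psi 95.3
togo cm [2.64 0.17 0.25]
```

Request:
{"fn": "apply_moves", "kwargs": {
  "deltas": [
    {"x": 0.5, "y": 0.04, "z": 0.05, "roll": 0},
    {"x": 0.5, "y": 0.04, "z": 0.05, "roll": 0},
    {"x": 0.4, "y": 0.04, "z": 0.05, "roll": 0},
    {"x": 0.4, "y": 0.03, "z": 0.05, "roll": 0},
    {"x": 0.4, "y": 0.03, "z": 0.05, "roll": 0},
    {"x": 0, "y": 0, "z": 0, "roll": 0}
  ]
}}

```text
t: 12.45
position: [0.4908, 0.1201, 0.1229]
ee_rot: [0.674, 0.737, 0.034, -0.036]
ft_force: [2.0, -16.2, -0.2]
width: 0.0592
grip_force: 66.8
```

```bash
python3 -c "
from h import *
togo([.489,.152,.123])"
```

```text
t 12.45 p [0.4908 0.1201 0.1229] q [ 10.4  18.  -24.7  46.7   5.7  95.4] 
f [  1.95 -16.25  -0.24] tau [-3.57 -0.44 -0.28] w 0.059223403712811054
R cols x,y,z [[-0.0877, 0.9911, 0.0997], [0.9961, 0.088, 0.0013], [-0.0075, 0.0994, -0.995]] psi 95.06
togo cm [3.18 0.1  0.31]
```

Request:
{"fn": "apply_moves", "kwargs": {
  "deltas": [
    {"x": 0.4, "y": 0.03, "z": 0.04, "roll": 0},
    {"x": 0.4, "y": 0.03, "z": 0.04, "roll": 0},
    {"x": 0.4, "y": 0.03, "z": 0.04, "roll": 0},
    {"x": 0, "y": 0, "z": 0, "roll": 0}
  ]
}}

```text
t: 12.85
position: [0.4939, 0.1324, 0.1242]
ee_rot: [0.675, 0.736, 0.037, -0.035]
ft_force: [7.3, -14.1, -0.3]
width: 0.0594
grip_force: 64.4
```

```bash
python3 -c "
from h import *
togo([.489,.152,.123])"
```

```text
t 12.85 p [0.4939 0.1324 0.1242] q [ 11.7  18.1 -24.3  46.5   5.7  96.7] 
f [  7.28 -14.06  -0.3 ] tau [-3.4  -1.44 -0.46] w 0.05944541299273199
R cols x,y,z [[-0.087, 0.9911, 0.1007], [0.9962, 0.0867, 0.0078], [-0.001, 0.101, -0.9949]] psi 95.02
togo cm [ 1.98 -0.32  0.32]
```

Request:
{"fn": "apply_moves", "kwargs": {
  "deltas": [
    {"x": 0.1, "y": -0.3, "z": 0.04, "roll": 0},
    {"x": 0.1, "y": -0.3, "z": 0.04, "roll": 0},
    {"x": 0.3, "y": -0.15, "z": 0.04, "roll": 0},
    {"x": 0.3, "y": 0, "z": 0.04, "roll": 0},
    {"x": 0.3, "y": 0, "z": 0.04, "roll": 0},
    {"x": 0, "y": 0, "z": 0, "roll": 0}
  ]
}}

```text
t: 13.45
position: [0.4907, 0.1418, 0.1262]
ee_rot: [0.675, 0.736, 0.04, -0.03]
ft_force: [7.5, -15.0, 7.8]
width: 0.0597
grip_force: 63.2
```

```bash
python3 - <<'E'
from h import *
togo([.488,.152,.123])
a=cam("scene")
cv2.imwrite("pics/g5.png",cv2.resize(a["color"][110:215,250:390,::-1],(700,525),interpolation=cv2.INTER_CUBIC))
E
```

```text
t 13.45 p [0.4907 0.1418 0.1262] q [ 13.   17.5 -24.9  45.8   5.4  98.2] 
f [  7.47 -15.02   7.76] tau [-3.53 -1.51 -0.47] w 0.05971577976832019
R cols x,y,z [[-0.086, 0.9915, 0.0973], [0.9962, 0.0846, 0.0187], [0.0103, 0.0985, -0.9951]] psi 94.96
togo cm [ 1.   -0.18  0.42]
```

View pics/g5.png

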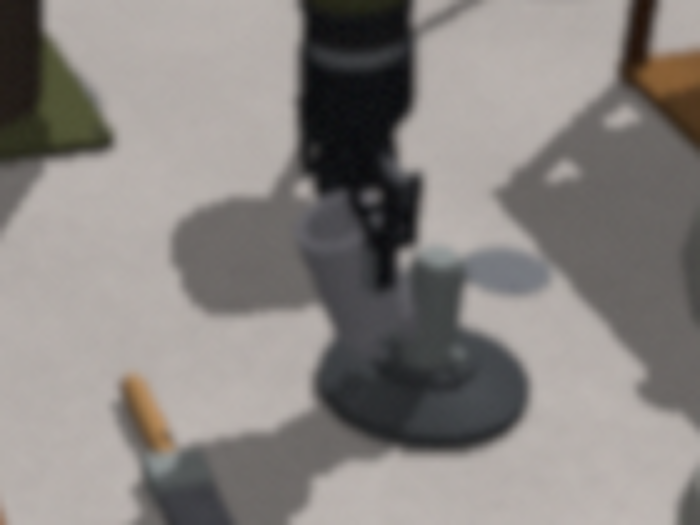

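The lean is down to about 25°: top ring at crop (330,235), foot at (375,350). Continuing the push while rising a little.

Request:
{"fn": "apply_moves", "kwargs": {
  "deltas": [
    {"x": 0.1, "y": -0.2, "z": -0.3, "roll": 0},
    {"x": 0.3, "y": -0.15, "z": -0.2, "roll": 0},
    {"x": 0.3, "y": 0, "z": 0.03, "roll": 0},
    {"x": 0.3, "y": 0, "z": 0.03, "roll": 0},
    {"x": 0.3, "y": 0, "z": 0.03, "roll": 0},
    {"x": 0, "y": 0, "z": 0, "roll": 0}
  ]
}}

```text
t: 14.1
position: [0.4799, 0.1565, 0.1288]
ee_rot: [0.674, 0.737, 0.038, -0.036]
ft_force: [5.1, -11.1, -0.4]
width: 0.0583
grip_force: 62.2
```

```bash
python3 - <<'E'
from h import *
togo([.488,.152,.128])
a=cam("scene")
im=a["color"][130:200,295:365]; 
E
```

```text
t 14.1 p [0.4799 0.1565 0.1288] q [ 14.6  17.1 -25.   46.5   5.8  99.6] 
f [  5.11 -11.07  -0.41] tau [-2.63 -1.25 -0.38] w 0.058334682819430154
R cols x,y,z [[-0.0884, 0.9906, 0.104], [0.9961, 0.0882, 0.0065], [-0.0027, 0.1042, -0.9946]] psi 95.1
togo cm [-0.53  0.77  0.03]
```

Request:
{"fn": "apply_moves", "kwargs": {
  "deltas": [
    {"x": -0.7, "y": 0, "z": 0, "roll": 0},
    {"x": -1, "y": 0.3, "z": -0.1, "roll": 0},
    {"x": -1, "y": 0.3, "z": -0.1, "roll": 0},
    {"x": 0, "y": 0, "z": 0, "roll": 0}
  ]
}}

```text
t: 14.55
position: [0.4854, 0.1324, 0.1266]
ee_rot: [0.674, 0.737, 0.038, -0.042]
ft_force: [-0.4, 0.6, -3.4]
width: 0.0585
grip_force: 64.1
```

```bash
python3 - <<'E'
from h import *
st()
a=cam("scene");b=cam("top")
f=lambda c,x,y,w,h:cv2.resize(c["color"][y:y+h,x:x+w,::-1],(400,int(400*h/w)),interpolation=cv2.INTER_CUBIC)
cv2.imwrite("pics/g6.png",np.hstack([f(a,290,130,70,70),f(b,170,180,70,70)]))
p=env.state()["position"]-[0,0,.003]
for d in(-10,0,10,20):
    r=np.radians(d);u=np.array([0,-np.sin(r),np.cos(r)])
    print(d,[(round((x-290)*5.71),round((y-130)*5.71)) for x,y in [proj(a,p-.07*u),proj(a,p+.03*u)]])
E
```

```text
t 14.55 p [0.4854 0.1324 0.1266] q [ 11.4  17.5 -24.8  47.    6.5  96.3] 
f [-0.37  0.61 -3.37] tau [-0.14 -0.02  0.01] w 0.05848264571084495
R cols x,y,z [[-0.0892, 0.9896, 0.1132], [0.996, 0.0898, -0.0002], [-0.0103, 0.1127, -0.9936]] psi 95.15
-10 [(133, 267), (174, 122)]
0 [(151, 266), (166, 122)]
10 [(170, 262), (158, 124)]
20 [(189, 255), (149, 127)]
```

View pics/g6.png

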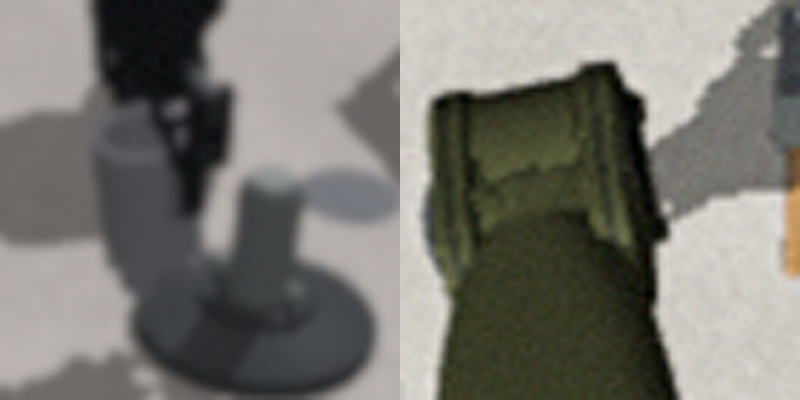

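The sleeve is now only about 17° off upright, but it has slid towards the pads' edge: its axis is left of the finger, and the width reads 58.5 mm. At 17° it's inside its own tipping limit of about 31°, so I'll stand it on clear table at about (0.37, 0.10), let it right itself, and regrip.

Request:
{"fn": "apply_moves", "kwargs": {
  "deltas": [
    {"x": 0, "y": 0, "z": -1, "roll": 0},
    {"x": -0.5, "y": -1, "z": -1, "roll": 0},
    {"x": -0.5, "y": -2, "z": -0.5, "roll": 0},
    {"x": -0.5, "y": -2, "z": 0, "roll": 0},
    {"x": -0.5, "y": -2, "z": 0, "roll": 0},
    {"x": -0.5, "y": -2, "z": 0, "roll": 0},
    {"x": -0.5, "y": -2, "z": 0, "roll": 0},
    {"x": 0, "y": -1, "z": 0, "roll": 0},
    {"x": 0, "y": 0, "z": 1, "roll": 0},
    {"x": 0, "y": 0, "z": 1, "roll": 0},
    {"x": 0, "y": 0, "z": 1, "roll": 0},
    {"x": 0, "y": 0, "z": 1, "roll": 0},
    {"x": 0, "y": 0, "z": 1, "roll": 0},
    {"x": 0, "y": 0, "z": 0.8, "roll": 0},
    {"x": 0, "y": 0, "z": 0, "roll": 0}
  ]
}}

```text
t: 16.15
position: [0.3672, 0.0965, 0.0891]
ee_rot: [0.673, 0.738, 0.037, -0.043]
ft_force: [-0.9, -0.1, -2.1]
width: 0.0586
grip_force: 64.2
```

```bash
python3 -c "
from h import *
st()"
```

```text
t 16.15 p [0.3672 0.0965 0.0891] q [  9.6   9.6 -43.3  36.8   6.5  94.4] 
f [-0.9  -0.15 -2.09] tau [-0.15  0.02 -0.06] w 0.058622354758371235
R cols x,y,z [[-0.0909, 0.9894, 0.113], [0.9958, 0.0918, -0.003], [-0.0133, 0.1123, -0.9936]] psi 95.25
```

Request:
{"fn": "apply_moves", "kwargs": {
  "deltas": [
    {"x": 0, "y": 0, "z": 0.4, "roll": 0},
    {"x": 0, "y": 0, "z": 0.4, "roll": 0},
    {"x": 0, "y": 0, "z": 0, "roll": 0}
  ]
}}

```text
t: 16.45
position: [0.3676, 0.0974, 0.0824]
ee_rot: [0.673, 0.738, 0.038, -0.042]
ft_force: [-0.3, 0.2, -2.7]
width: 0.0585
grip_force: 64.3
```

Request:
{"fn": "apply_moves", "kwargs": {
  "deltas": [
    {"x": 0, "y": 0, "z": 0.2, "roll": 0},
    {"x": 0, "y": 0, "z": 0, "roll": 0}
  ]
}}

```text
t: 16.65
position: [0.3677, 0.0976, 0.0807]
ee_rot: [0.673, 0.738, 0.038, -0.042]
ft_force: [-0.7, 0.2, -2.6]
width: 0.0584
grip_force: 64.3
```

Request:
{"fn": "apply_moves", "kwargs": {
  "deltas": [
    {"x": 0, "y": 0, "z": 0.2, "roll": 0},
    {"x": 0, "y": 0, "z": 0, "roll": 0}
  ]
}}

```text
t: 16.85
position: [0.3676, 0.0978, 0.0786]
ee_rot: [0.673, 0.738, 0.038, -0.042]
ft_force: [-0.7, 0.5, -3.1]
width: 0.0585
grip_force: 64.3
```

Request:
{"fn": "apply_moves", "kwargs": {
  "deltas": [
    {"x": 0, "y": 0, "z": 0.2, "roll": 0},
    {"x": 0, "y": 0, "z": 0.2, "roll": 0},
    {"x": 0, "y": 0, "z": 0, "roll": 0}
  ]
}}

```text
t: 17.15
position: [0.3679, 0.0986, 0.0758]
ee_rot: [0.673, 0.737, 0.039, -0.042]
ft_force: [-3.6, -0.4, 13.0]
width: 0.0587
grip_force: 65.5
```

Request:
{"fn": "apply_moves", "kwargs": {
  "deltas": [
    {"x": 0, "y": 0, "z": 0.2, "roll": 0},
    {"x": 0, "y": 0, "z": 0.2, "roll": 0},
    {"x": 0, "y": 0, "z": 0, "roll": 0}
  ]
}}

```text
t: 17.45
position: [0.3698, 0.1013, 0.0741]
ee_rot: [0.673, 0.738, 0.042, -0.043]
ft_force: [-7.5, 5.3, 33.2]
width: 0.0585
grip_force: 60.1
```

Request:
{"fn": "apply_moves", "kwargs": {
  "deltas": [
    {"x": 0, "y": 0, "z": -0.3, "roll": 0},
    {"x": 0, "y": 0, "z": 0, "roll": 0}
  ]
}}

```text
t: 17.65
position: [0.3689, 0.0988, 0.0746]
ee_rot: [0.673, 0.738, 0.04, -0.041]
ft_force: [-1.1, 1.6, 7.0]
width: 0.0587
grip_force: 63.3
```

Request:
{"fn": "apply_moves", "kwargs": {
  "deltas": [
    {"x": 0, "y": 0, "z": 0, "roll": 0},
    {"x": 0, "y": 0, "z": 0, "roll": 0},
    {"x": 0, "y": 0, "z": 0, "roll": 0},
    {"x": 0, "y": 0, "z": 0, "roll": 0}
  ],
  "jaw": 8.54
}}

```text
t: 18.05
position: [0.3673, 0.0983, 0.0733]
ee_rot: [0.673, 0.737, 0.038, -0.042]
ft_force: [-0.7, 0.1, -1.1]
width: 0.0858
grip_force: 0.0
```

```bash
python3 - <<'E'
from h import *
st()
a=cam("scene");b=cam("top")
f=lambda c,x,y,w,h:cv2.resize(c["color"][y:y+h,x:x+w,::-1],(400,int(400*h/w)),interpolation=cv2.INTER_CUBIC)
cv2.imwrite("pics/g7.png",np.hstack([f(a,250,110,80,80),f(b,180,200,80,80)]))
p=env.state()["position"];print([(round((x-250)*5),round((y-110)*5)) for x,y in [proj(a,[p[0],p[1],0]),proj(a,[p[0],p[1],.1])]])
E
```

```text
t 18.05 p [0.3673 0.0983 0.0733] q [  9.9  10.9 -44.7  33.9   6.5  94.7] 
f [-0.75  0.14 -1.12] tau [-0.2  -0.06  0.02] w 0.08580702980790705
R cols x,y,z [[-0.0906, 0.9894, 0.1131], [0.9958, 0.0913, -0.0011], [-0.0114, 0.1125, -0.9936]] psi 95.23
[(222, 317), (231, 198)]
```

View pics/g7.png

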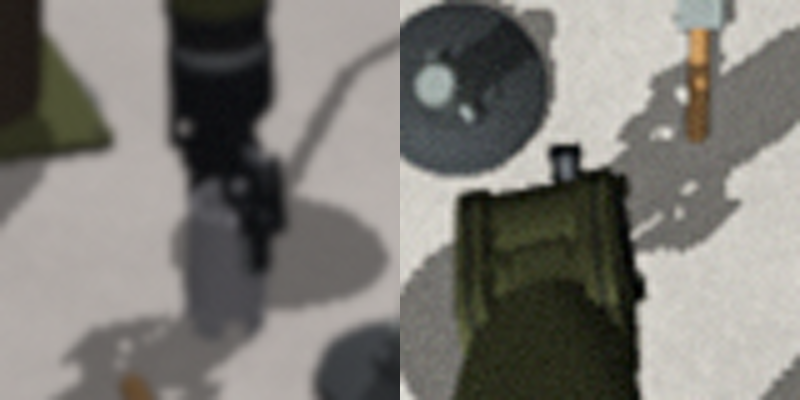

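All ten views are used. The sleeve now stands upright on the table between the open jaws: foot about crop (226,330), notch about (232,327). From here I measure numerically.

```bash
python3 - <<'E'
from h import *
a=cam("scene")
g=cv2.cvtColor(a["color"],cv2.COLOR_RGB2GRAY)
print("cols",list(range(284,308)))
for y in range(160,182): print(y,g[y,284:308].tolist())
for ph in(-30,-20,-10,0,10,20):
    r=np.radians(ph);C=np.array([.3673,.0983,0])
    print(ph,[tuple(np.round(proj(a,C+[.03*np.cos(r),.03*np.sin(r),z]),1)) for z in(0,.016)])
for r in(-112,68): 
    r=np.radians(r);print("side",proj(a,[.3673+.03*np.cos(r),.0983+.03*np.sin(r),.03]))
E
```

```text
cols [284, 285, 286, 287, 288, 289, 290, 291, 292, 293, 294, 295, 296, 297, 298, 299, 300, 301, 302, 303, 304, 305, 306, 307]
160 [130, 107, 96, 83, 73, 70, 72, 73, 73, 75, 75, 76, 75, 71, 63, 52, 38, 21, 22, 42, 73, 94, 102, 103]
161 [131, 108, 97, 84, 72, 70, 72, 73, 74, 75, 76, 76, 76, 71, 62, 54, 38, 22, 23, 41, 71, 94, 103, 104]
162 [136, 114, 99, 83, 73, 70, 71, 73, 74, 75, 77, 76, 77, 71, 62, 53, 40, 23, 23, 43, 72, 95, 103, 103]
163 [151, 129, 106, 85, 73, 70, 72, 73, 75, 75, 76, 76, 76, 71, 64, 57, 42, 30, 34, 53, 78, 96, 104, 103]
164 [164, 147, 117, 88, 72, 70, 71, 74, 75, 76, 76, 77, 76, 73, 68, 63, 51, 46, 51, 69, 87, 100, 104, 103]
165 [170, 156, 124, 88, 73, 71, 72, 73, 73, 76, 76, 77, 77, 75, 72, 68, 63, 61, 67, 82, 95, 101, 104, 104]
166 [172, 160, 127, 90, 72, 70, 72, 74, 75, 76, 77, 77, 77, 77, 75, 73, 71, 71, 75, 88, 98, 103, 102, 103]
167 [173, 162, 132, 94, 75, 70, 73, 74, 74, 75, 77, 76, 76, 76, 76, 74, 75, 74, 78, 90, 99, 103, 104, 103]
168 [174, 166, 142, 103, 76, 72, 73, 74, 75, 75, 76, 77, 77, 75, 75, 74, 74, 73, 79, 91, 99, 103, 103, 104]
169 [174, 167, 14
[... 1418 characters left out ...]
 160, 166, 170, 172, 173, 174, 174, 174, 174, 173, 172]
-30 [(np.float64(293.0), np.float64(177.6)), (np.float64(293.2), np.float64(173.9))]
-20 [(np.float64(294.4), np.float64(177.8)), (np.float64(294.7), np.float64(174.0))]
-10 [(np.float64(295.9), np.float64(177.8)), (np.float64(296.1), np.float64(174.0))]
0 [(np.float64(297.3), np.float64(177.6)), (np.float64(297.5), np.float64(173.9))]
10 [(np.float64(298.6), np.float64(177.4)), (np.float64(298.8), np.float64(173.6))]
20 [(np.float64(299.7), np.float64(177.0)), (np.float64(300.0), np.float64(173.2))]
side (np.float64(286.69351116083544), np.float64(165.81354523156799))
side (np.float64(303.1837997370852), np.float64(166.89406619716334))
```

Request:
{"fn": "apply_moves", "kwargs": {
  "deltas": [
    {"x": -0.2, "y": 0, "z": 0, "roll": 8.2},
    {"x": 0, "y": 0, "z": 0, "roll": 8.2},
    {"x": 0, "y": 0, "z": 0, "roll": 8.2},
    {"x": 0, "y": 0, "z": 0, "roll": 8.2},
    {"x": 0, "y": 0, "z": 0, "roll": 0}
  ]
}}

```text
t: 18.7
position: [0.3678, 0.0964, 0.0734]
ee_rot: [0.854, 0.518, 0.025, -0.051]
ft_force: [-0.4, 0.6, 0.1]
width: 0.0855
grip_force: 0.0
```

Request:
{"fn": "apply_moves", "kwargs": {
  "deltas": [
    {"x": 0, "y": 0, "z": 0, "roll": 0},
    {"x": 0, "y": 0, "z": 0, "roll": 0},
    {"x": 0, "y": 0, "z": 0, "roll": 0},
    {"x": 0, "y": 0, "z": 0, "roll": 0},
    {"x": 0, "y": 0, "z": 0, "roll": 0}
  ],
  "jaw": 5.0
}}

```text
t: 19.2
position: [0.3686, 0.0964, 0.0744]
ee_rot: [0.853, 0.518, 0.026, -0.05]
ft_force: [-2.1, -0.8, 10.1]
width: 0.0591
grip_force: 61.5
```

Request:
{"fn": "apply_moves", "kwargs": {
  "deltas": [
    {"x": 0, "y": 0, "z": 0, "roll": -6.6},
    {"x": 0, "y": 0, "z": 0, "roll": -6.6},
    {"x": 0, "y": 0, "z": 0, "roll": -6.6},
    {"x": 0, "y": 0, "z": 0, "roll": -6.6},
    {"x": 0, "y": 0, "z": 0, "roll": -6.4},
    {"x": 0, "y": 0, "z": 0, "roll": 0}
  ]
}}

```text
t: 19.8
position: [0.3677, 0.0973, 0.0745]
ee_rot: [0.672, 0.739, 0.039, -0.043]
ft_force: [-2.3, 1.3, 12.9]
width: 0.0586
grip_force: 60.7
```

```bash
python3 - <<'E'
from h import *
st()
a=cam("scene")
g=cv2.cvtColor(a["color"],cv2.COLOR_RGB2GRAY)
print("cols",list(range(284,308)))
for y in range(166,180): print(y,g[y,284:308].tolist())
E
```

```text
t 19.8 p [0.3677 0.0973 0.0745] q [  9.6  10.8 -44.7  34.    6.6  94.2] 
f [-2.26  1.34 12.88] tau [0.41 0.98 0.09] w 0.058602002301279564
R cols x,y,z [[-0.0944, 0.9888, 0.1159], [0.9955, 0.095, 0.0004], [-0.0106, 0.1154, -0.9933]] psi 95.45
cols [284, 285, 286, 287, 288, 289, 290, 291, 292, 293, 294, 295, 296, 297, 298, 299, 300, 301, 302, 303, 304, 305, 306, 307]
166 [172, 160, 130, 98, 78, 71, 72, 73, 75, 76, 76, 76, 74, 75, 73, 73, 73, 73, 73, 83, 93, 100, 103, 103]
167 [173, 163, 136, 105, 80, 72, 72, 74, 74, 76, 75, 77, 78, 76, 76, 75, 74, 72, 74, 81, 94, 101, 104, 103]
168 [173, 169, 150, 118, 86, 74, 72, 74, 74, 75, 76, 77, 77, 76, 78, 75, 74, 73, 75, 82, 94, 101, 103, 103]
169 [174, 171, 159, 130, 95, 74, 71, 73, 75, 76, 77, 77, 76, 76, 76, 75, 75, 73, 76, 85, 97, 102, 103, 105]
170 [172, 172, 161, 134, 97, 76, 73, 73, 74, 76, 77, 78, 77, 76, 75, 76, 74, 74, 78, 91, 102, 105, 105, 106]
171 [172, 170, 159, 129, 93, 74, 73, 75, 76, 76, 76, 76, 75, 77, 76, 76, 75, 74, 80, 97, 113, 120, 122, 122]
172 [170, 165, 151, 119, 87, 75, 77, 79, 79, 79, 78, 79, 78, 77, 77, 77, 77, 76, 81, 104, 132, 146, 149, 149]
173 [160, 153, 134, 106, 84, 79, 83, 89, 87, 83, 80, 79, 79, 79, 78, 82, 83, 83, 87, 111, 147, 163, 166, 166]
174 [136, 130, 115, 98, 87, 84, 89, 95, 94, 88, 81, 79, 78, 77, 80, 86, 91, 92, 99, 123, 154, 169, 170, 171]
175 [112, 109, 104, 98, 93, 93, 98, 98, 97, 90, 81, 78, 77, 77, 79, 88, 98, 104, 120, 142, 162, 170, 171, 172]
176 [104, 103, 102, 100, 98, 99, 101, 101, 97, 90, 82, 78, 78, 78, 83, 92, 105, 122, 143, 158, 167, 171, 172, 173]
177 [101, 101, 101, 101, 100, 102, 102, 102, 98, 93, 87, 85, 84, 86, 90, 103, 123, 144, 159, 166, 170, 172, 174, 174]
178 [102, 102, 103, 102, 102, 101, 102, 102, 100, 98, 95, 95, 95, 97, 104, 123, 144, 160, 167, 171, 172, 173, 174, 173]
179 [102, 103, 102, 102, 102, 102, 102, 102, 103, 101, 101, 102, 106, 115, 127, 146, 161, 168, 172, 173, 173, 174, 174, 173]
```

The notches now sit at about 29.7°, against 28.7° for the pin. I'll re-seat the grip so the sleeve is square in the pads.

Request:
{"fn": "apply_moves", "kwargs": {
  "deltas": [
    {"x": 0, "y": 0, "z": 0, "roll": 0},
    {"x": 0, "y": 0, "z": 0, "roll": 0},
    {"x": 0, "y": 0, "z": 0, "roll": 0}
  ],
  "jaw": 7.0
}}

```text
t: 20.15
position: [0.3677, 0.0963, 0.0734]
ee_rot: [0.673, 0.738, 0.038, -0.042]
ft_force: [-0.3, 0.4, -0.4]
width: 0.0699
grip_force: 0.0
```

Request:
{"fn": "apply_moves", "kwargs": {
  "deltas": [
    {"x": 0, "y": 0, "z": 0, "roll": 0},
    {"x": 0, "y": 0, "z": 0, "roll": 0},
    {"x": 0, "y": 0, "z": 0, "roll": 0},
    {"x": 0, "y": 0, "z": 0, "roll": 0},
    {"x": 0, "y": 0, "z": 0, "roll": 0}
  ],
  "jaw": 5.0
}}

```text
t: 20.65
position: [0.3685, 0.0964, 0.074]
ee_rot: [0.673, 0.738, 0.039, -0.042]
ft_force: [0.3, -1.4, 6.4]
width: 0.0581
grip_force: 62.6
```

Request:
{"fn": "apply_moves", "kwargs": {
  "deltas": [
    {"x": 0, "y": 0, "z": -0.5, "roll": 0},
    {"x": 0.05, "y": 0, "z": -1, "roll": 0},
    {"x": 0.2, "y": 0, "z": -2, "roll": 0},
    {"x": 0.2, "y": 0, "z": -2, "roll": 0},
    {"x": 0.2, "y": 0, "z": -2, "roll": 0},
    {"x": 0.2, "y": 0, "z": -2, "roll": 0},
    {"x": 0.2, "y": 0, "z": -2, "roll": 0},
    {"x": 0, "y": 0, "z": 0, "roll": 0}
  ]
}}

```text
t: 21.45
position: [0.3694, 0.094, 0.1907]
ee_rot: [0.673, 0.738, 0.04, -0.041]
ft_force: [-0.2, 0.5, -2.2]
width: 0.0585
grip_force: 64.8
```

```bash
python3 - <<'E'
from h import *
togo([.489,.202,.193])
a=cam("scene");p=env.state()["position"]
g=cv2.cvtColor(a["color"],cv2.COLOR_RGB2GRAY)
x0,y0=map(int,proj(a,p-[0,0,.05]));print("foot ctr exp",proj(a,p-[0,0,.073]),"mid",proj(a,p-[0,0,.04]),"cols from",x0-14)
for y in range(y0-10,y0+16): print(y,g[y,x0-14:x0+15].tolist())
E
```

```text
t 21.45 p [0.3694 0.094  0.1907] q [  9.2   2.7 -33.1  53.5   6.5  94. ] 
f [-0.18  0.48 -2.23] tau [-0.12 -0.07 -0.01] w 0.05847512013176494
R cols x,y,z [[-0.0913, 0.9893, 0.1134], [0.9958, 0.0914, 0.0038], [-0.0066, 0.1133, -0.9935]] psi 95.27
togo cm [ 9.62 12.89  0.92]
foot ctr exp (np.float64(295.32573638003527), np.float64(145.918646193928)) mid (np.float64(295.89370344787665), np.float64(137.65557541698325)) cols from 281
130 [170, 169, 169, 168, 168, 169, 168, 156, 126, 90, 73, 72, 72, 73, 74, 70, 63, 56, 43, 27, 16, 21, 38, 61, 80, 116, 154, 170, 175]
131 [169, 169, 168, 168, 169, 169, 168, 155, 123, 88, 73, 71, 73, 73, 74, 70, 65, 57, 44, 27, 18, 20, 38, 61, 84, 118, 155, 171, 175]
132 [170, 170, 170, 170, 170, 170, 168, 154, 120, 85, 72, 72, 72, 73, 74, 72, 65, 56, 44, 28, 17, 22, 39, 59, 84, 121, 154, 170, 173]
133 [170, 170, 170, 170, 171, 171, 169, 154, 118, 84, 71, 72, 73, 74, 75, 73, 66, 59, 44, 28, 19, 20, 37, 59, 87, 124, 155, 168, 170]
134 [170, 171, 170, 171, 171, 172, 167, 153, 118, 84, 73, 71, 74, 74, 74, 72, 67, 60, 46, 33, 27, 30, 43, 63, 91, 127, 156, 167, 1
[... 2265 characters left out ...]
, 137, 130, 121, 113, 106, 102, 100, 99, 101, 102, 101, 102, 102, 103, 103, 103, 104, 104, 104, 106]
152 [174, 175, 174, 174, 171, 164, 156, 140, 123, 114, 112, 107, 105, 104, 103, 103, 103, 104, 104, 103, 104, 102, 103, 104, 104, 104, 105, 104, 104]
153 [173, 173, 173, 171, 161, 145, 133, 119, 108, 105, 104, 104, 103, 104, 104, 105, 105, 106, 104, 103, 103, 103, 102, 104, 105, 103, 104, 104, 103]
154 [172, 172, 170, 164, 144, 125, 113, 107, 104, 103, 101, 102, 103, 103, 105, 104, 104, 105, 105, 103, 104, 103, 102, 104, 104, 104, 104, 103, 103]
155 [172, 172, 168, 154, 130, 112, 105, 104, 103, 103, 103, 102, 102, 103, 104, 104, 105, 104, 103, 103, 103, 102, 103, 104, 104, 105, 102, 103, 102]
```

Request:
{"fn": "apply_moves", "kwargs": {
  "deltas": [
    {"x": 0.8, "y": 1, "z": -0.5, "roll": 0},
    {"x": 1.7, "y": 2.4, "z": 0.1, "roll": 0},
    {"x": 1.7, "y": 2.4, "z": 0.1, "roll": 0},
    {"x": 1.7, "y": 2.4, "z": 0.1, "roll": 0},
    {"x": 1.7, "y": 2.4, "z": 0.1, "roll": 0},
    {"x": 1.7, "y": 2.3, "z": 0, "roll": 0},
    {"x": 0, "y": 0, "z": 0, "roll": 0},
    {"x": 0, "y": 0, "z": 0, "roll": 0}
  ]
}}

```text
t: 22.3
position: [0.487, 0.1973, 0.1983]
ee_rot: [0.673, 0.738, 0.036, -0.043]
ft_force: [-0.3, -0.5, -3.9]
width: 0.0583
grip_force: 64.8
```

```bash
python3 - <<'E'
from h import *
togo([.489,.198,.195])
a=cam("scene");p=env.state()["position"]
g=cv2.cvtColor(a["color"],cv2.COLOR_RGB2GRAY)
for z in(.06,.08,.1,.125,.14,.16): print(z,"spindle ref",np.round(proj(a,[.489,.202,z]),2),"tcp line",np.round(proj(a,[p[0],p[1],z]),2))
print("cols 322..354")
for y in range(136,178): print(y,g[y,322:355].tolist())
E
```

```text
t 22.3 p [0.487  0.1973 0.1983] q [ 18.5  15.8 -15.5  57.5   6.3 103.3] 
f [-0.26 -0.47 -3.94] tau [-0.13  0.02  0.01] w 0.058272148846327226
R cols x,y,z [[-0.0911, 0.9895, 0.1119], [0.9957, 0.0921, -0.0041], [-0.0143, 0.1111, -0.9937]] psi 95.26
togo cm [0.01 0.2  0.33]
0.06 spindle ref [335.61 172.88] tcp line [333.96 172.7 ]
0.08 spindle ref [336.23 167.98] tcp line [334.57 167.8 ]
0.1 spindle ref [336.87 163.  ] tcp line [335.19 162.83]
0.125 spindle ref [337.67 156.69] tcp line [335.98 156.52]
0.14 spindle ref [338.16 152.85] tcp line [336.46 152.68]
0.16 spindle ref [338.82 147.67] tcp line [337.11 147.5 ]
cols 322..354
136 [175, 175, 174, 174, 174, 174, 172, 161, 130, 91, 72, 68, 70, 72, 74, 75, 76, 69, 50, 29, 18, 15, 14, 16, 19, 23, 31, 45, 71, 114, 154, 171, 174]
137 [175, 175, 175, 174, 175, 174, 173, 162, 132, 94, 72, 69, 71, 72, 73, 75, 74, 68, 51, 33, 22, 16, 13, 15, 20, 31, 54, 83, 109, 139, 163, 172, 174]
138 [176, 176, 174, 174, 174, 175, 174, 164, 137, 99, 73, 69, 71, 72, 74, 74, 75, 69, 55, 42, 31, 17, 16, 15, 25, 46, 80, 118, 143, 160, 169, 173, 175]
139 [176, 17
[... 5400 characters left out ...]
5, 65, 67, 68, 67, 66, 72, 104, 144, 167, 174, 175, 176, 176, 176, 176, 177, 176, 177, 176, 175]
174 [144, 135, 129, 123, 117, 117, 122, 117, 95, 72, 63, 63, 65, 65, 67, 66, 66, 67, 74, 100, 136, 157, 166, 170, 173, 175, 176, 177, 176, 177, 176, 177, 176]
175 [109, 97, 91, 87, 86, 89, 98, 97, 80, 65, 62, 64, 66, 67, 67, 68, 67, 66, 71, 88, 111, 133, 144, 153, 161, 168, 172, 174, 175, 176, 176, 177, 177]
176 [82, 75, 73, 71, 70, 72, 77, 78, 69, 62, 61, 65, 66, 66, 66, 68, 67, 66, 68, 75, 86, 99, 110, 121, 133, 148, 160, 166, 171, 173, 175, 176, 177]
177 [70, 69, 68, 66, 66, 64, 64, 64, 61, 61, 62, 65, 66, 66, 66, 68, 67, 66, 68, 70, 74, 78, 82, 89, 100, 116, 132, 147, 160, 168, 175, 177, 177]
```

Both line up: sleeve and spindle columns agree to about 2 mm and the sleeve is upright within 1°. The notches sit at about 28° and the pin at 28.7°. Starting to thread it down.

Request:
{"fn": "apply_moves", "kwargs": {
  "deltas": [
    {"x": 0.15, "y": 0.2, "z": 0, "roll": 0},
    {"x": -0.1, "y": 0, "z": 0.8, "roll": 0},
    {"x": -0.05, "y": 0, "z": 0.5, "roll": 0},
    {"x": -0.05, "y": 0, "z": 0.5, "roll": 0},
    {"x": -0.05, "y": 0, "z": 0.4, "roll": 0},
    {"x": -0.05, "y": 0, "z": 0.4, "roll": 0},
    {"x": -0.05, "y": 0, "z": 0.4, "roll": 0},
    {"x": 0, "y": 0, "z": 0, "roll": 0}
  ]
}}

```text
t: 23.15
position: [0.49, 0.1989, 0.1699]
ee_rot: [0.673, 0.738, 0.038, -0.042]
ft_force: [1.4, -0.4, -2.5]
width: 0.0583
grip_force: 65.0
```

```bash
python3 -c "
from h import *
togo([.489,.199,.13])"
```

```text
t 23.15 p [0.49   0.1989 0.1699] q [ 18.5  17.1 -18.1  53.3   6.3 103.4] 
f [ 1.43 -0.41 -2.51] tau [-0.31 -0.19 -0.06] w 0.058346389483336716
R cols x,y,z [[-0.0907, 0.9895, 0.1127], [0.9958, 0.0914, -0.0003], [-0.0106, 0.1122, -0.9936]] psi 95.24
togo cm [-0.43 -0.09  3.96]
```

Request:
{"fn": "apply_moves", "kwargs": {
  "deltas": [
    {"x": -0.05, "y": 0, "z": 0.5, "roll": 0},
    {"x": -0.05, "y": 0, "z": 0.5, "roll": 0},
    {"x": -0.06, "y": 0, "z": 0.5, "roll": 0},
    {"x": -0.06, "y": 0, "z": 0.5, "roll": 0},
    {"x": 0, "y": 0, "z": 0, "roll": 0}
  ]
}}

```text
t: 23.65
position: [0.4899, 0.1987, 0.1494]
ee_rot: [0.673, 0.737, 0.038, -0.042]
ft_force: [2.3, -1.3, -4.5]
width: 0.0582
grip_force: 65.0
```

Request:
{"fn": "apply_moves", "kwargs": {
  "deltas": [
    {"x": -0.05, "y": 0, "z": 0.5, "roll": 0},
    {"x": -0.05, "y": 0, "z": 0.5, "roll": 0},
    {"x": -0.06, "y": 0, "z": 0.5, "roll": 0},
    {"x": 0, "y": 0, "z": 0, "roll": 0}
  ]
}}

```text
t: 24.05
position: [0.49, 0.1989, 0.1344]
ee_rot: [0.673, 0.737, 0.038, -0.042]
ft_force: [2.5, -2.9, -4.3]
width: 0.0583
grip_force: 65.2
```

Going smoothly. Next down towards the pin, expecting contact at TCP z ≈ 0.117 if unmatched and home at ≈ 0.104.

Request:
{"fn": "apply_moves", "kwargs": {
  "deltas": [
    {"x": -0.05, "y": 0, "z": 0.5, "roll": 0},
    {"x": -0.05, "y": 0, "z": 0.5, "roll": 0},
    {"x": -0.05, "y": 0, "z": 0.4, "roll": 0},
    {"x": 0, "y": 0, "z": 0, "roll": 0}
  ]
}}

```text
t: 24.45
position: [0.4902, 0.199, 0.1204]
ee_rot: [0.673, 0.737, 0.038, -0.041]
ft_force: [4.0, -4.1, -5.0]
width: 0.0584
grip_force: 65.3
```

Request:
{"fn": "apply_moves", "kwargs": {
  "deltas": [
    {"x": -0.03, "y": 0, "z": 0.3, "roll": 0},
    {"x": -0.03, "y": 0, "z": 0.3, "roll": 0},
    {"x": 0, "y": 0, "z": 0, "roll": 0}
  ]
}}

```text
t: 24.75
position: [0.4904, 0.199, 0.1146]
ee_rot: [0.673, 0.737, 0.038, -0.041]
ft_force: [2.9, -4.2, -3.6]
width: 0.0585
grip_force: 65.4
```

Past the expected pin stop with no resistance, so the notches seem engaged. Continuing.

Request:
{"fn": "apply_moves", "kwargs": {
  "deltas": [
    {"x": -0.03, "y": 0, "z": 0.3, "roll": 0},
    {"x": -0.03, "y": 0, "z": 0.3, "roll": 0},
    {"x": 0, "y": 0, "z": 0, "roll": 0}
  ]
}}

```text
t: 25.05
position: [0.4904, 0.199, 0.1087]
ee_rot: [0.673, 0.737, 0.038, -0.041]
ft_force: [3.5, -4.5, -3.3]
width: 0.0581
grip_force: 65.4
```

Request:
{"fn": "apply_moves", "kwargs": {
  "deltas": [
    {"x": -0.02, "y": 0, "z": 0.2, "roll": 0},
    {"x": -0.02, "y": 0, "z": 0.2, "roll": 0},
    {"x": 0, "y": 0, "z": 0, "roll": 0}
  ]
}}

```text
t: 25.35
position: [0.4905, 0.1991, 0.1048]
ee_rot: [0.673, 0.737, 0.038, -0.041]
ft_force: [3.0, -5.5, -2.2]
width: 0.0582
grip_force: 65.5
```

Request:
{"fn": "apply_moves", "kwargs": {
  "deltas": [
    {"x": -0.02, "y": 0, "z": 0.2, "roll": 0},
    {"x": 0, "y": 0, "z": 0.1, "roll": 0},
    {"x": 0, "y": 0, "z": 0, "roll": 0}
  ]
}}

```text
t: 25.65
position: [0.4906, 0.1991, 0.104]
ee_rot: [0.673, 0.737, 0.039, -0.041]
ft_force: [-0.2, -8.4, 14.5]
width: 0.0584
grip_force: 67.0
```

Request:
{"fn": "apply_moves", "kwargs": {
  "deltas": [
    {"x": 0, "y": 0, "z": 0.1, "roll": 0},
    {"x": 0, "y": 0, "z": 0.1, "roll": 0},
    {"x": 0, "y": 0, "z": 0, "roll": 0}
  ]
}}

```text
t: 25.95
position: [0.4906, 0.1992, 0.1039]
ee_rot: [0.673, 0.737, 0.039, -0.041]
ft_force: [-3.8, -13.1, 28.7]
width: 0.058
grip_force: 68.4
```

Firm contact at TCP z 0.104, exactly the predicted home height. Relieving the load, opening, and retreating straight up.

Request:
{"fn": "apply_moves", "kwargs": {
  "deltas": [
    {"x": 0, "y": 0, "z": -0.2, "roll": 0},
    {"x": 0, "y": 0, "z": 0, "roll": 0}
  ]
}}

```text
t: 26.15
position: [0.4906, 0.1991, 0.104]
ee_rot: [0.673, 0.737, 0.039, -0.041]
ft_force: [-0.3, -8.9, 14.5]
width: 0.0584
grip_force: 66.9
```

Request:
{"fn": "apply_moves", "kwargs": {
  "deltas": [
    {"x": 0, "y": 0, "z": 0, "roll": 0},
    {"x": 0, "y": 0, "z": 0, "roll": 0},
    {"x": 0, "y": 0, "z": 0, "roll": 0},
    {"x": 0, "y": 0, "z": 0, "roll": 0}
  ],
  "jaw": 8.54
}}

```text
t: 26.55
position: [0.4894, 0.2002, 0.1017]
ee_rot: [0.673, 0.738, 0.038, -0.043]
ft_force: [0.4, 0.2, 0.5]
width: 0.0854
grip_force: 0.0
```

Request:
{"fn": "apply_moves", "kwargs": {
  "deltas": [
    {"x": 0.1, "y": 0, "z": -1, "roll": 0},
    {"x": 0.1, "y": 0, "z": -1, "roll": 0},
    {"x": 0.1, "y": 0, "z": -1, "roll": 0},
    {"x": 0.2, "y": 0, "z": -2, "roll": 0},
    {"x": 0.2, "y": 0, "z": -2, "roll": 0},
    {"x": 0.2, "y": 0, "z": -2, "roll": 0},
    {"x": 0.2, "y": 0, "z": -2, "roll": 0},
    {"x": 0, "y": 0, "z": 0, "roll": 0}
  ]
}}

```text
t: 27.35
position: [0.4922, 0.199, 0.2165]
ee_rot: [0.673, 0.738, 0.041, -0.04]
ft_force: [1.0, 0.2, -1.2]
width: 0.0858
grip_force: 0.0
```

```bash
python3 - <<'E'
from h import *
st()
a=cam("scene")
g=cv2.cvtColor(a["color"],cv2.COLOR_RGB2GRAY)
for z in(.03,.08,.13): print(z,np.round(proj(a,[.489,.2026,z]),2),np.round(proj(a,[.489+.03*np.cos(-.48),.2026+.03*np.sin(-.48),z]),2),np.round(proj(a,[.489-.03*np.cos(-.48),.2026-.03*np.sin(-.48),z]),2))
for y in range(146,186,2): print(y,g[y,322:355].tolist())
E
```

```text
t 27.35 p [0.4922 0.199  0.2165] q [ 18.5  15.2 -13.5  59.4   6.3 103.3] 
f [ 0.97  0.2  -1.19] tau [-0.13 -0.02  0.03] w 0.08580779417116746
R cols x,y,z [[-0.0915, 0.9891, 0.1151], [0.9958, 0.0913, 0.0068], [-0.0038, 0.1152, -0.9933]] psi 95.28
0.03 [334.84 180.09] [334.26 184.77] [335.41 175.53]
0.08 [336.39 167.95] [335.82 172.54] [336.95 163.49]
0.13 [338.   155.39] [337.44 159.88] [338.54 151.03]
146 [176, 177, 179, 179, 180, 179, 178, 178, 176, 176, 176, 177, 176, 176, 175, 174, 174, 173, 173, 172, 171, 172, 170, 170, 170, 169, 166, 161, 153, 136, 114, 103, 100]
148 [180, 180, 181, 180, 179, 179, 179, 178, 178, 178, 178, 177, 177, 176, 176, 176, 174, 173, 172, 172, 172, 172, 171, 170, 167, 162, 146, 126, 111, 104, 101, 100, 99]
150 [179, 179, 179, 180, 179, 179, 179, 179, 178, 178, 179, 178, 178, 177, 176, 174, 174, 175, 174, 173, 173, 174, 172, 172, 170, 168, 161, 145, 120, 105, 102, 101, 99]
152 [172, 178, 178, 179, 179, 179, 180, 179, 178, 176, 172, 166, 158, 149, 145, 144, 147, 150, 154, 160, 163, 168, 170, 173, 174, 174, 173, 167, 150, 129, 109, 102, 100]
154 [142, 159, 1
[... 1717 characters left out ...]
1, 74, 72, 71, 72, 71, 70, 71, 72, 74, 74, 76, 76, 76, 77, 76, 77, 77, 76, 75, 73, 75, 87, 110, 131, 147, 159, 166, 171, 173, 175, 178, 176]
178 [67, 68, 67, 65, 63, 66, 72, 73, 73, 73, 75, 75, 76, 77, 76, 76, 77, 76, 75, 74, 73, 74, 77, 76, 78, 86, 98, 117, 137, 157, 169, 175, 176]
180 [66, 64, 59, 54, 53, 61, 70, 72, 69, 68, 70, 73, 76, 78, 78, 78, 78, 76, 75, 77, 77, 75, 72, 71, 69, 71, 72, 74, 84, 104, 132, 156, 169]
182 [64, 58, 48, 39, 40, 47, 54, 55, 53, 55, 60, 67, 74, 77, 77, 77, 77, 72, 66, 63, 65, 67, 67, 68, 69, 70, 69, 70, 70, 72, 81, 106, 139]
184 [59, 52, 44, 40, 38, 37, 36, 39, 39, 41, 46, 56, 65, 70, 70, 71, 69, 63, 53, 49, 54, 57, 59, 66, 71, 71, 71, 70, 69, 69, 69, 75, 99]
```

The sleeve's top rim spans rows 151–160, matching the 130 mm seated height, and its centre column matches the spindle. Handing in.

```bash
python3 -c "
from bench import env
print(env.job_done())"
```

```text
the job is handed in; nothing more can be done
None
```

The sleeve is out of the cradle and sits fully home on the wheel's seat, upright with its notches over the cross-pin; it's released, the arm is clear, and the job was handed in at about 27 s with no verdict returned.

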